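Pack and clamp the soap case

TASK

Lay the two oblong bars of soap flat in the bamboo case, one in the middle of each bay, end to end in a neat row along its length. Then lower the glass lid by hand without letting it drop, and swing the clamp over it and press it down just until the lid is held fully shut against its rubber seal, without crushing the clamp's sprung foot. Leave everything else on the ledge where it is.

Things in the scene. Friction and masses are not known exactly. Their poses are not given: they have to be found in the camera images.
- soap_a: bar of soap, an oblong block 50 (its x) x 80 (its y) x 30 high, about 0.12 kg; origin under its centre; the two bars are alike
- soap_b: bar of soap, an oblong block 50 (its x) x 80 (its y) x 30 high, about 0.12 kg; origin under its centre; the two bars are alike
- case: bamboo soap case fixed to the ledge, outside 130 (its x) x 210 (its y) x 55 high, walls 5, floor 6 thick, open on top; origin under its centre; its -x side is the front and carries the clamp. A low divider (5 thick, top 20 above the ledge) at y=0 makes two bays, each 120 (x) x 100 (y) inside. A sprung rubber seal strip on the front rim stands 7 above it and holds the unclamped lid ajar
- bay_left (a point): middle of the floor of the +y bay, at case (0, 52, 6)
- bay_right (a point): middle of the floor of the -y bay, at case (0, -52, 6)
- lid (a joint): frosted glass lid on the case's rear top edge, rad: 0 = fully shut, about 0.055 = resting on the seal, 1.57 = upright, 1.95 = open stop; it turns about the case's y axis. Lid plate 130 long from the hinge, 210 wide, 6 thick, 0.35 kg; the hinge is loose, so below about 1.2 rad the lid falls if not supported
- lid_hinge (a point): point on the lid's hinge axis, middle of the case's rear rim, at case (65, 0, 55)
- lid_bar (a point): middle of the round steel grip bar (12 diameter, 100 long along the case's y) that stands on two prongs 36 in front of the lid's free edge, in the plane of the lid; 166 from the hinge along the lid and 3 above its underside, at case y = -30; the bar turns easily between finger pads. With the lid shut it is at case (-101, -30, 58)
- clamp (a joint): hold-down clamp at the front of the case, rad: 1.57 = upright, more = leaning away from the case, 0 = level over the lid, which is then shut by the foot; forced below -0.15 the foot is crushed. Stiff hinge about the case's y axis that stays where it is left. At the tip about 8 N swings it, 13 N shuts the lid, 22 N crushes the foot
- clamp_hinge (a point): middle of the clamp's hinge axis, at case (-77, 68, 83)
- clamp_tip (a point): centre of the round thumb disc (30 diameter, 10 thick) at the clamp's end, 93 from its hinge; the arm is a flat steel bar 20 wide (along y) and 10 thick, its rubber foot, on a spring (3 N per mm), is under it 45 from the hinge and reaches 25 below the bar's middle when free, 22 with the lid clamped shut
- pumice: bystander: round domed pumice stone, 82 diameter, 36 high, about the bulk of a soap bar but round; origin under its centre; not to be loaded
- tube_cap: bystander: toothpaste tube cap standing on the ledge, 34 diameter, 30 high; origin under its centre
- brush_holder: bystander: bamboo toothbrush holder with three slots, 50 x 120 x 95 high, two toothbrushes in it up to 185 high; origin under its centre
- compact_mirror: bystander: closed round compact mirror, 86 diameter, 19 high; origin under its centre
- soap_dish: bystander: empty frosted glass soap dish, 90 x 130 x 24 high; origin under its centre
- lotion: bystander: lotion bottle, 60 diameter, 170 high; origin under its centre
Not all that is in view belongs to the job. Leave any blue or yellow look-alike of the soap_a alone.

How it is judged:
By the outcome, as a careful person would: the job done as asked, in the order asked, and still so for the second after the job is handed in, with the robot touching nothing.
It also fails if it takes over 72 s, if anything falls off the work surface, if the arm or the gripper's body presses on something with over 40 N, if the wrist force passes 120 N, or if a joint passes its speed limit or range.

ROBOT

A 6-joint arm with a two-finger parallel gripper is mounted at the origin on the work surface. World frame = base frame: x ahead of the robot, y to its left, z up, the work surface at z = 0. Lengths are in mm, angles in degrees, forces in N, time in s.
With the tool pointing down it reaches from about 350 to 850 mm from the base axis. Payload 8.1 kg.
Tool frame: the origin (TCP) lies on the centre line of the jaws, within the pads' length; the fingertips stand 19 mm ahead of it and the grasp point (between the pads) is the TCP (r.tip_reach is the z of the fingertips in the tool frame, in mm); z points along the fingers, y is the line along which they close (so a half turn about z gives the same grasp; the last joint's range is limited). The gripper opens to 85 mm and grips with 20 to 120 N. Pads are 22 mm wide; open, the fingers measure 114 mm over their backs; the gripper's body (76 mm by 85 mm) begins 54 mm behind the grasp point. The pads swing forward as they close: fully open they stand 13 mm farther back than shut.
Start: joints at [-78.461, 7.471, 85.268, -0, 87.261, -4.893], TCP at [169.751, -575.491, 250.292] pointing down, gripper open.
Joint ranges: [-169.43, 169.43], [-51.17, 129.36], [1.28, 143.12], [-76.62, 256.62], [0, 156.53], [-152.29, 152.29]. Speed limits (degrees/s): [136.94, 136.94, 159.86, 180, 180, 180].

INTERFACE

Orientations are given as [roll, pitch, yaw] about the fixed x, y, z axes, in that order (R = Rz(yaw) Ry(pitch) Rx(roll)).
In Python, from bench import r gives the robot as it stands. The module is installed in compiled form; this text tells all that it offers.
- The arm moves only by the shell command python3 -m handwheel 'ROWS' [FORCE]. ROWS is JSON, a list of rows, each a list of 7 numbers: the shift along the tool's x, y, z in m, then the turn, a rotation vector about the tool's x, y, z in degrees, then the finger opening in m, from 0 to 0.0854. In form: [[tx, ty, tz, ax, ay, az, claw], ...]. A call has 1 to 8 rows; each row shifts and turns the commanded pose from where the row before left it, along the tool's axes as they then stand; what a row does not reach is not made up. A row lasts 1/12 s, in which the tool goes at most 41.7 mm and 7.16 degrees, less where a joint would pass 70% of its speed; a pose out of reach is approached as far as the arm can. A call with a gripper value outside its range is refused whole. The fingers move at their own pace and stop on an object; FORCE is the grip in N (left out, the last holds). Time passes only in rows, so rows that do not move let the fingers close. It gives the time, the measured TCP pose, the force, the opening and the grip force at its end, in the units of the state.
- r.sense(): the state, without advancing time (a new reading comes with each control period).
- r.snapshot(name): name is "side" or "top" or "wrist"; returns (picture, depth): 400x640x3 uint8, blue, green, red; 400x640 float32, mm along the optical axis (not along the pixel's ray), 0 where there is no reading.
- r.calibration(name): a dict with "vfov" (degrees; the focal length in pixels is half the picture's height over the tangent of half this angle, whatever the lens; pixels are square), "cx", "cy" (the principal point, pixels), "rvec" (rotation vector, rad) and "tvec" (3), from world to camera coordinates, as OpenCV has them; the wrist camera has in their place "tool_from_camera" (4x4, takes a point from camera to tool coordinates, whose origin is the TCP and whose axes are the flange's). Camera axes: x right, y down, z forward; pixel columns grow to the right and rows downward; lengths in mm; the calibration is good to about 2 mm. The wrist camera is an equidistant fisheye: a pixel r from the principal point sees the ray r / f radians off the axis. A picture is of the moment at which its call begins: read the wrist's pose just before it. calibration takes no time and is no camera call.
- r.hand_in(): hands the job in; it is judged then, once.
The state is a dict: "time": time; "joint_pos": joint angles; "qd": joint speeds; "joint_efforts": joint torques, N m; "tool_pos": TCP position; "tcp_rot": TCP orientation; "ft_force": force on the tool from outside, world axes, zero at the start; "wrist_torque": the same for the moment, N m; "finger_gap": finger opening in mm; "grip_force": force on a finger pad.
Only numpy, scipy, OpenCV 4.12 (cv2) and the standard library are available. Lean on these libraries where they do the work, as an engineer would, in place of code of your own. Each camera call takes 0.05 s, during which the arm holds its last target. There are 200 camera calls.

## Working session

There is one attempt and no reset: what is moved stays moved. The work goes in short steps, Python scripts to look and compute and a shell command to move; the robot and the scene stay as the last step left them, time stands still between calls to the robot, and variables do not carry over. Pictures are saved under pics/ and viewed, at most 13 in all, crops included, and the job is handed in when it is done.

```bash
mkdir -p pics; cat > h.py <<'E'
import numpy as np, cv2
from bench import r
from scipy.spatial.transform import Rotation as R
def cloud(name):
    s=r.sense(); im,d=r.snapshot(name); c=r.calibration(name)
    h,w=d.shape; f=h/2/np.tan(np.radians(c['vfov'])/2)
    u,v=np.meshgrid(np.arange(w),np.arange(h)); x=(u-c['cx'])/f; y=(v-c['cy'])/f
    if name=='wrist':
        t=np.hypot(x,y); k=np.where(t>1e-9,np.tan(np.minimum(t,1.5))/np.maximum(t,1e-9),1); x,y=x*k,y*k
    P=np.stack([x*d,y*d,d],-1)
    if name=='wrist':
        T=np.array(c['tool_from_camera']); P=P@T[:3,:3].T+T[:3,3]
        P=P@R.from_euler('xyz',s['tcp_rot'],degrees=True).as_matrix().T+np.array(s['tool_pos'])
    else:
        M=cv2.Rodrigues(np.array(c['rvec'],float))[0]; P=(P-np.array(c['tvec']).ravel())@M
    P[d<=0]=np.nan
    return im,d,P
def st():
    s=r.sense(); print({k:np.round(s[k],2).tolist() for k in ('time','tool_pos','tcp_rot','joint_pos','ft_force','finger_gap','grip_force')})
E
python3 - <<'E'
from h import *
st()
for n in ('top','side','wrist'):
    im,d,P=cloud(n); cv2.imwrite(f'pics/{n}0.png',im); np.savez(f'{n}0.npz',im=im,P=P)
    c=r.calibration(n); print(n,c if n!='wrist' else np.round(c['tool_from_camera'],3).tolist())
    # height map
a=np.vstack([cv2.imread('pics/top0.png'),cv2.imread('pics/side0.png')]); cv2.imwrite('pics/both0.png',cv2.resize(a,(480,600)))
E
```

```text
{'time': 0.0, 'tool_pos': [169.63, -574.96, 249.21], 'tcp_rot': [-179.89, -0.01, 16.43], 'joint_pos': [-78.46, 7.52, 85.33, 0.0, 87.26, -4.89], 'ft_force': [-0.2, 0.5, -0.63], 'finger_gap': 85.6, 'grip_force': 0.0}
top {'vfov': 55.32703679079807, 'cx': 322.1910924436241, 'cy': 203.65225354961095, 'rvec': array([ 2.13592974, -2.05926274,  0.23101649]), 'tvec': array([ 104.37723343,  555.63436993, 1102.30037347])}
side {'vfov': 47.98009338491581, 'cx': 322.33420370574567, 'cy': 206.6127236176488, 'rvec': array([ 0.19242047, -2.83867486,  1.23481226]), 'tvec': array([ 521.24909464,   45.19250149, 1282.40309999])}
wrist [[0.001, -0.952, -0.306, 78.858], [1.0, 0.001, 0.001, 1.353], [-0.001, -0.306, 0.952, -123.797], [0.0, 0.0, 0.0, 1.0]]
```

View pics/top0.png

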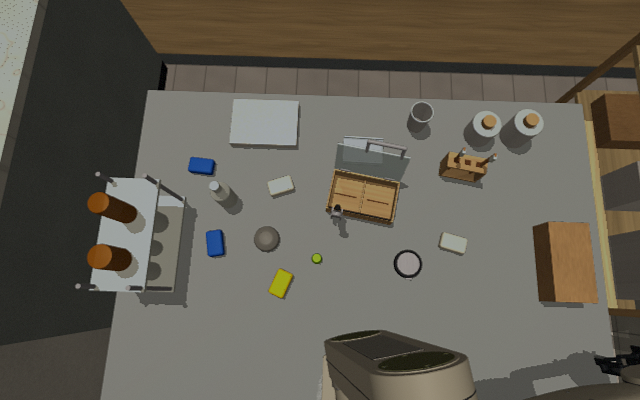

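View pics/side0.png

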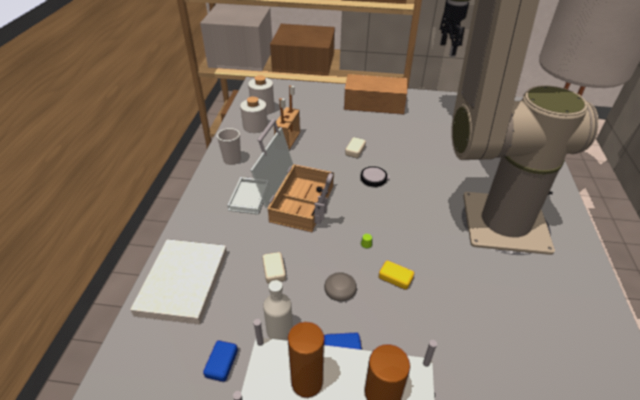

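The top view shows the cream soaps at (281,186) and (453,243), the case at (364,196) with its lid raised behind it, and the clamp at (337,212). The blue and yellow blocks are decoys. Next I'll measure these positions.

```bash
cat > m.py <<'E'
from h import *
def rect(P2):
    (c,s,a)=cv2.minAreaRect(P2.astype(np.float32)); 
    if s[0]>s[1]: s=s[::-1]; a+=90   # a = angle of short axis -> long axis at a+90
    return np.round(c,1),np.round(s,1),round(a,1)
def ontop(px,n,z):
    c=r.calibration(n); f=200/np.tan(np.radians(c['vfov'])/2); M=cv2.Rodrigues(np.array(c['rvec'],float))[0]; t=np.array(c['tvec']).ravel()
    px=np.asarray(px,float).reshape(-1,2)
    D=np.c_[(px-[c['cx'],c['cy']])/f,np.ones(len(px))]@M; C=-t@M
    return C+D*((z-C[2])/D[:,2])[:,None]
E
python3 - <<'E'
from m import *
Z=np.load('top0.npz'); im,P=Z['im'],Z['P']; hsv=cv2.cvtColor(im,cv2.COLOR_BGR2HSV)
for x,y in((281,186),(453,243)):
    print('soap px',im[y,x],hsv[y,x],P[y,x].round(1))
    z=P[y-15:y+16,x-18:x+19]; m=(z[...,2]>15)&(z[...,2]<45); m=cv2.morphologyEx(m.astype(np.uint8),cv2.MORPH_OPEN,np.ones((3,3)))
    q=z[m>0]; print(len(q),np.median(q[:,2]),rect(q[:,:2]),q[:,:2].mean(0))
# case: bamboo colour near
x0,y0=315,155; H=hsv[y0:y0+75,x0:x0+100]
print('case px',hsv[197,364],hsv[197,332],P[197,332])
q=P[y0:y0+75,x0:x0+100]; m=(H[...,0]<22)&(H[...,1]>90)&(q[...,2]>35)&(q[...,2]<75)
k=q[m]; print('rim',len(k),rect(k[:,:2]),np.median(k[:,2]))
m2=((H[...,0]<22)&(H[...,1]>90)).astype(np.uint8)
cs=max(cv2.findContours(m2,0,2)[0],key=cv2.contourArea).reshape(-1,2)+[x0,y0]
print('rim ray',rect(ontop(cs,'top',55)[:,:2]))
q=P[y0-25:y0+100,x0:x0+100].reshape(-1,3)
for lo,hi in((75,100),(100,130),(130,160),(160,190),(190,230),(230,300)):
    k=q[(q[:,2]>lo)&(q[:,2]<hi)]; 
    if len(k): print(lo,hi,len(k),k.min(0).round(),k.max(0).round(),np.median(k,0).round())
print('clamp area'); print(P[203:238:2,328:348:3,2].round())
cv2.imwrite('pics/zoom.png',cv2.resize(im[125:255,255:475],None,fx=3.6,fy=3.6,interpolation=2))
E
```

```text
soap px [160 164 159] [ 66   8 164] [611.9 258.   30.6]
384 29.795432767049363 (array([617.3, 261.3]), array([51.4, 80.6]), 20.1) [614.59754739 260.75211683]
soap px [154 163 158] [ 47  14 163] [ 449.2 -279.1   35. ]
440 29.79985872705079 (array([ 452.9, -284. ]), array([50.9, 81. ]), 165.3) [ 451.55223345 -280.84917284]
case px [ 17 125 159] [ 17 133 100] [589.06714932  94.44928415   1.14247634]
rim 485 (array([ 5.868e+02, -1.000e-01]), array([130.5, 209.7]), 169.9) 53.10566220684181
rim ray (array([581.9,   0.9]), array([140.2, 209.4]), 170.0)
75 100 341 [ 507. -117.   75.] [681.  97. 100.] [658.  -8.  88.]
100 130 422 [ 518. -117.  100.] [689.  89. 130.] [666. -15. 115.]
130 160 475 [ 504. -118.  130.] [697.  87. 160.] [673.  -5. 144.]
160 190 477 [ 493. -120.  160.] [704.  98. 190.] [680. -10. 175.]
190 230 224 [ 498. -103.  190.] [702.  90. 227.] [687. -46. 220.]
clamp area
[[ 54.   6.   9.  11.   7.   8.   7.]
 [ 22.   8.   7. 137. 130.  10.   5.]
 [ 58.  61.  60. 142. 134.   5.   6.]
 [ 39.  50.  62. 135. 134.  61.   6.]
 [  9. 182. 185. 159.  88.  57.  58.]
 [ -0. 176. 188. 189. 185.  29.  39.]
 [ -0.  85.  44. 187. 183.   2.   5.]
 [ -3.  56.   1.  29.  88.  -5.   2.]
 [ -5.  -0.  -1.  -2.  55.   3.   1.]
 [ -1.  -1.   1.   1.   0.   0.   2.]
 [ -1.   4.  -5.  -3.  -3.   2.   3.]
 [  0.   4.  -3.   4.   2.   0.   1.]
 [ -3.   1.  -0.  -3.   4.  -0.   1.]
 [  2.   1.   1.   4.   3.   4.   0.]
 [  0.  -2.   1.  -2.   1.   4.  -1.]
 [  4.  -0.  -1.  -0.   3.   0.   2.]
 [  2.  -3.   3.  -0.   1.   5.  -1.]
 [ -2.   2.   1.   1.   2.  -1.   0.]]
```

View pics/zoom.png

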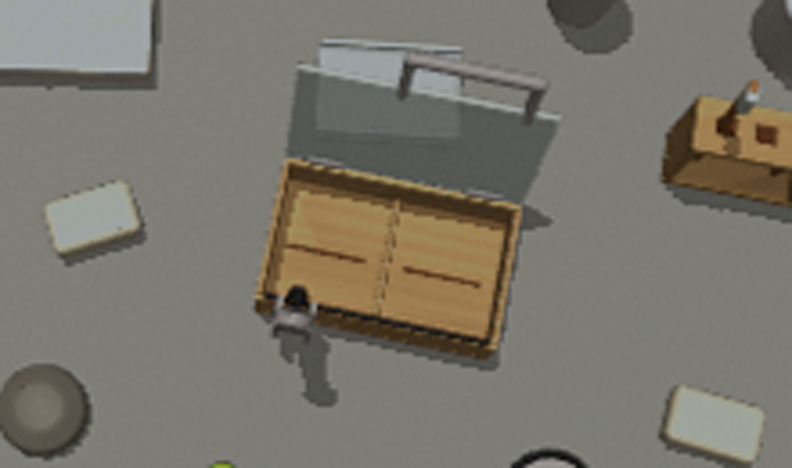

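```bash
cat >> m.py <<'E'
CP=np.array([587,0.,0]); CY=-10.
def go(x,y,z,yaw,pitch=0):   # prints turn needed (about tool z) and shift along tool axes AFTER that turn
    s=r.sense(); cur=R.from_euler('xyz',s['tcp_rot'],degrees=True); tgt=R.from_euler('xyz',[180,pitch,yaw],degrees=True)
    print('turn',np.degrees((cur.inv()*tgt).as_rotvec()).round(2),'then shift mm',tgt.inv().apply(np.array([x,y,z])-s['tool_pos']).round(1))
def c2w(x,y,z=0):
    return CP+R.from_euler('z',CY,degrees=True).apply([x,y,z])
E
python3 -m handwheel '[[0,0,0,0,0,-7.1,0.085],[0,0,0,0,0,-7.1,0.085],[0,0,0,0,0,-7.1,0.085],[0,0,0,0,0,-7.1,0.085],[0,0,0,0,0,-7.1,0.085],[0,0,0,0,0,-7.1,0.085],[0,0,0,0,0,-7.1,0.085],[0,0,0,0,0,-7.1,0.085]]' 40
python3 -m handwheel '[[0.032,0.018,0.011,0,0,-2.1,0.085],[0.032,0.018,0.011,0,0,0,0.085],[0.032,0.018,0.011,0,0,0,0.085],[0.032,0.018,0.011,0,0,0,0.085],[0.032,0.018,0.011,0,0,0,0.085],[0.032,0.018,0.011,0,0,0,0.085],[0.032,0.018,0.011,0,0,0,0.085],[0.032,0.018,0.011,0,0,0,0.085]]'
python3 -m handwheel '[[0.032,0.018,0.011,0,0,0,0.085],[0.032,0.018,0.011,0,0,0,0.085],[0.032,0.018,0.011,0,0,0,0.085],[0,0,0,0,0,0,0.085]]'
python3 - <<'E'
from m import *
st(); im,d,P=cloud('wrist'); cv2.imwrite('pics/w1.png',im)
q=P.reshape(-1,3); g=np.hypot(*(q[:,:2]-[453,-284]).T)<60
k=q[g&(q[:,2]>24)&(q[:,2]<38)]; print(len(k),np.median(k[:,2]),rect(k[:,:2]),k.mean(0))
t=np.load('top0.npz')['P'].reshape(-1,3)
go(453,-284,22,75.3)
E
```

```text
time: 0.82
tool_pos: [169.7, -575.3, 249.8]
tcp_rot: [-180.0, -0.0, 73.6]
ft_force: [0.9, -0.0, 0.6]
finger_gap: 85.5
grip_force: 0.0
time: 1.48
tool_pos: [375.6, -363.6, 161.6]
tcp_rot: [-180.0, -0.0, 75.3]
ft_force: [0.5, -0.6, -0.4]
finger_gap: 85.2
grip_force: 0.0
time: 1.82
tool_pos: [453.6, -280.3, 126.5]
tcp_rot: [-179.9, -0.2, 75.6]
ft_force: [-0.4, -0.3, 0.2]
finger_gap: 84.5
grip_force: 0.0
{'time': 1.82, 'tool_pos': [453.59, -280.31, 126.51], 'tcp_rot': [-179.85, -0.22, 75.58], 'joint_pos': [-37.32, 2.82, 103.48, 0.15, 73.92, -22.94], 'ft_force': [-0.43, -0.29, 0.16], 'finger_gap': 84.47, 'grip_force': 0.0}
6004 29.865489820060006 (array([ 451.6, -282.2]), array([50. , 78.9]), 165.4) [ 452.29687401 -279.55062109   29.53962734]
turn [-0.16 -0.11  0.3 ] then shift mm [ -1.2   1.  105.4]
```

```bash
python3 -m handwheel '[[-0.0025,-0.001,0.035,0,0,0,0.085],[0,0,0.035,0,0,0,0.085],[0,0,0.028,0,0,0,0.085],[0,0,0.008,0,0,0,0.085],[0,0,0,0,0,0,0.04],[0,0,0,0,0,0,0.04],[0,0,0,0,0,0,0.04],[0,0,0,0,0,0,0.04]]' 40
python3 -m handwheel '[[0,0,0,0,0,0,0.04],[0,0,0,0,0,0,0.04],[0,0,0,0,0,0,0.04],[0,0,-0.02,0,0,0,0.04],[0,0,-0.04,0,0,0,0.04],[0,0,-0.04,0,0,0,0.04],[0,0,-0.03,0,0,0,0.04],[0,0,0,0,0,0,0.04]]'
python3 - <<'E'
from m import *
st(); p=c2w(0,-52); print(p); go(p[0],p[1],150,80)
im,d,P=cloud('wrist'); cv2.imwrite('pics/w2.png',im); q=P.reshape(-1,3);print('soap z in wrist')
T=r.sense(); Rm=R.from_euler('xyz',T['tcp_rot'],degrees=True); L=Rm.inv().apply(np.nan_to_num(q)-T['tool_pos'])
k=L[(abs(L[:,0])<60)&(abs(L[:,1])<22)&(L[:,2]<20)&(L[:,2]>-25)]; print(len(k),k.min(0),k.max(0),np.median(k,0))
E
```

```text
time: 2.53
tool_pos: [451.4, -289.9, 26.1]
tcp_rot: [179.8, 0.1, 75.3]
ft_force: [1.0, -0.0, -0.5]
finger_gap: 49.4
grip_force: 42.5
time: 3.2
tool_pos: [453.7, -291.2, 162.8]
tcp_rot: [179.3, 0.3, 75.3]
ft_force: [0.5, -0.6, 0.2]
finger_gap: 49.1
grip_force: 42.7
{'time': 3.2, 'tool_pos': [453.74, -291.21, 162.77], 'tcp_rot': [179.26, 0.32, 75.34], 'joint_pos': [-38.14, 0.69, 101.67, 0.0, 76.83, -23.49], 'ft_force': [0.45, -0.65, 0.16], 'finger_gap': 49.1, 'grip_force': 42.7}
[577.97029476 -51.21000316   0.        ]
turn [ 0.73  0.35 -4.66] then shift mm [257.9  80.7  12.8]
soap z in wrist
15342 [-32.74055939 -21.9996325  -24.89361024] [46.75494111 21.99682007 16.27865668] [17.71667754  0.44652397 -7.43229714]
```

View pics/w2.png

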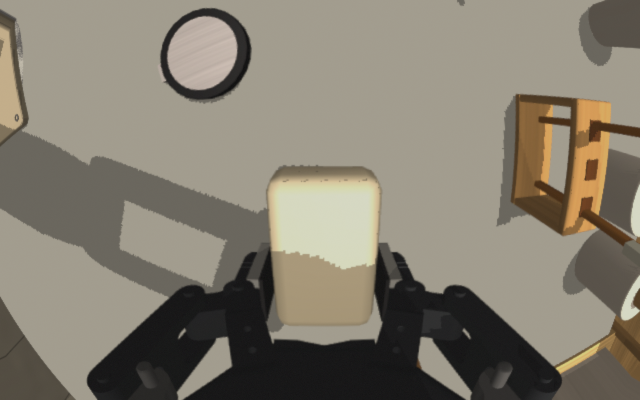

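```bash
python3 -m handwheel '[[0,0,0,0,0,-4.7,0.04],[0.036,0.0115,0.001,0,0,0,0.04],[0.036,0.0115,0.001,0,0,0,0.04],[0.036,0.0115,0.001,0,0,0,0.04],[0.036,0.0115,0.001,0,0,0,0.04],[0.036,0.0115,0.001,0,0,0,0.04],[0.036,0.0115,0.001,0,0,0,0.04],[0.034,0.0115,0.001,0,0,0,0.04]]'
python3 -m handwheel '[[0,0,0,0,0,0,0.04],[0,0,0,0,0,0,0.04],[0,0,0,0,0,0,0.04]]'
cat >> m.py <<'E'
def held():   # soap outline in tool frame from the wrist camera
    s=r.sense(); im,d,P=cloud('wrist'); Rm=R.from_euler('xyz',s['tcp_rot'],degrees=True); L=Rm.inv().apply(np.nan_to_num(P.reshape(-1,3))-s['tool_pos'])
    top=L[(abs(L[:,0])<70)&(abs(L[:,1])<20)&(L[:,2]<-2)&(L[:,2]>-14)]; print('held x',np.percentile(top[:,0],[.2,99.8]).round(1),'ztop',np.median(top[:,2]).round(1))
    return im,d,P
def case(P,T=None):  # rim outline
    q=P.reshape(-1,3); l=R.from_euler('z',-CY,degrees=True).apply(q-CP)
    k=q[(abs(l[:,0])<95)&(abs(l[:,1])<135)&(q[:,2]>49)&(q[:,2]<60)]; return rect(k[:,:2]),len(k)
E
python3 - <<'E'
from m import *
st(); im,d,P=held(); cv2.imwrite('pics/w3.png',im); print(case(P)); p=c2w(0,-59); go(p[0],p[1],30,80)
E
```

```text
time: 3.92
tool_pos: [572.2, -53.7, 145.1]
tcp_rot: [-179.9, -0.0, 80.0]
ft_force: [0.2, -0.3, -1.3]
finger_gap: 49.5
grip_force: 42.6
time: 4.17
tool_pos: [571.6, -55.7, 145.2]
tcp_rot: [-179.9, 0.0, 80.1]
ft_force: [1.5, -0.5, -1.0]
finger_gap: 49.4
grip_force: 42.6
{'time': 4.17, 'tool_pos': [571.6, -55.73, 145.2], 'tcp_rot': [-179.9, 0.02, 80.09], 'joint_pos': [-10.67, 7.83, 96.07, -0.02, 76.2, -0.75], 'ft_force': [1.49, -0.46, -1.03], 'finger_gap': 49.4, 'grip_force': 42.62}
held x [-30.6  44.8] ztop -4.1
((array([573.7,  -2. ]), array([158.3, 201. ]), 170.6), 3940)
turn [-0.09  0.02  0.02] then shift mm [ -0.8   5.4 115.4]
```

View pics/w3.png

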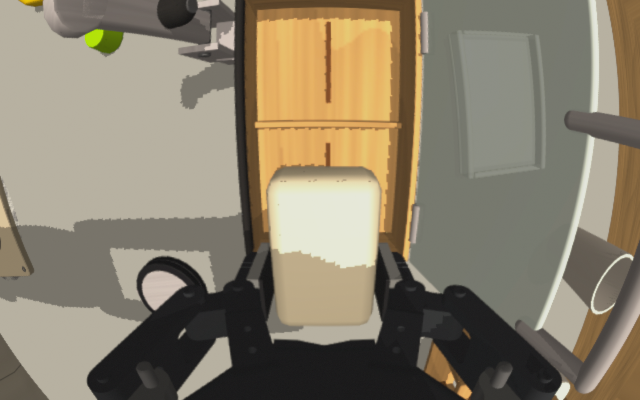

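The wrist view shows the soap held centrally. The divider spans cols 256-400 at row 125, and the clamp and tube cap are at the upper left.

```bash
python3 - <<'E'
from m import *
im,d,P=cloud('wrist'); hsv=cv2.cvtColor(im,cv2.COLOR_BGR2HSV)
inv=lambda q: R.from_euler('z',-CY,degrees=True).apply(q-CP)
print('divider in case coords',inv(P[122:127,270:390].reshape(-1,3)).round(1)[::90].tolist())
l=inv(P.reshape(-1,3)); 
for lo,hi in((-90,-30),(30,90)):
  k=l[(l[:,0]>lo)&(l[:,0]<hi)&(l[:,2]>50)&(l[:,2]<58)&(l[:,1]>-10)&(l[:,1]<50)]; print(np.percentile(k[:,0],[1,10,50,90,99]).round(1))
k=l[(abs(l[:,0])<45)&(l[:,2]>15)&(l[:,2]<23)&(abs(l[:,1])<12)]; print('div y',np.percentile(k[:,1],[2,50,98]).round(1), 'yaw slope',np.polyfit(k[:,0],k[:,1],1).round(4))
E
```

```text
divider in case coords [[-47.8, 1.8, 20.7], [24.6, 1.5, 19.6], [0.5, 0.3, 18.4], [-23.5, -0.2, 21.4], [-48.0, -0.7, 20.0], [24.5, -0.9, 20.5], [0.5, -2.0, 20.2]]
[-61.6 -61.3 -60.9 -60.5 -60.4]
[58.1 58.5 60.5 63.7 64.7]
div y [-2.   0.6  3.2] yaw slope [0.0039 0.646 ]
```

```bash
python3 -m handwheel '[[0,0.005,0.03,0,0,0,0.04],[0,0,0.035,0,0,0,0.04],[0,0,0.03,0,0,0,0.04],[0,0,0.012,0,0,0,0.04],[0,0,0.005,0,0,0,0.04],[0,0,0,0,0,0,0.04],[0,0,0,0,0,0,0.04]]'
python3 - <<'E'
from m import *
st(); im,d,P=held(); p=c2w(-.5,-58.5); go(p[0],p[1],30,80)
E
```

```text
time: 4.85
tool_pos: [577.8, -57.7, 35.4]
tcp_rot: [179.9, 0.0, 80.0]
ft_force: [-0.3, -0.2, -0.9]
finger_gap: 49.1
grip_force: 42.6
{'time': 4.85, 'tool_pos': [577.84, -57.67, 35.44], 'tcp_rot': [179.93, 0.0, 79.97], 'joint_pos': [-10.76, 16.27, 98.91, -0.0, 64.75, -0.72], 'ft_force': [-0.34, -0.2, -0.89], 'finger_gap': 49.15, 'grip_force': 42.61}
held x [-41.7  44.7] ztop -4.1
turn [ 0.13  0.   -0.02] then shift mm [-0.3 -1.9  5.9]
```

```bash
python3 -m handwheel '[[0,-0.002,0.0015,0,0,0,0.04],[0,0,0.0015,0,0,0,0.04],[0,0,0,0,0,0,0.04],[0,0,0,0,0,0,0.04]]'
python3 - <<'E'
from m import *
st()
E
```

```text
time: 5.23
tool_pos: [575.8, -56.7, 32.0]
tcp_rot: [179.9, 0.0, 80.0]
ft_force: [-1.0, -0.3, 2.6]
finger_gap: 49.5
grip_force: 43.0
{'time': 5.23, 'tool_pos': [575.79, -56.66, 32.0], 'tcp_rot': [179.93, 0.01, 80.04], 'joint_pos': [-10.69, 16.27, 99.33, -0.01, 64.33, -0.72], 'ft_force': [-1.02, -0.31, 2.64], 'finger_gap': 49.5, 'grip_force': 43.0}
```

```bash
python3 -m handwheel '[[0,0,0.0005,0,0,0,0.045],[0,0,0,0,0,0,0.052],[0,0,0,0,0,0,0.058],[0,0,0,0,0,0,0.064],[0,0,0,0,0,0,0.064],[0,0,0,0,0,0,0.064]]'
python3 -m handwheel '[[0,0,-0.025,0,0,0,0.064],[0,0,-0.04,0,0,0,0.064],[0,0,-0.041,0,0,0,0.07],[0,0,-0.041,0,0,0,0.085],[0,0,-0.03,0,0,0,0.085],[0,0,0,0,0,0,0.085],[0,0,0,0,0,0,0.085]]'
python3 - <<'E'
from m import *
st(); im,d,P=cloud('wrist'); cv2.imwrite('pics/w4.png',im)
l=R.from_euler('z',-CY,degrees=True).apply(P.reshape(-1,3)-CP)
k=l[(abs(l[:,0])<50)&(l[:,1]<-2)&(l[:,1]>-100)&(l[:,2]>29)&(l[:,2]<43)]; print('soap b in case',len(k),np.median(k[:,2]),rect(k[:,:2]))
go(617,261,145,110)
E
```

```text
time: 5.73
tool_pos: [575.2, -56.4, 30.6]
tcp_rot: [-180.0, -0.0, 80.0]
ft_force: [0.0, 0.5, 0.0]
finger_gap: 64.0
grip_force: 0.0
time: 6.32
tool_pos: [577.0, -56.7, 210.9]
tcp_rot: [179.7, 0.0, 80.0]
ft_force: [-0.4, -0.1, -1.2]
finger_gap: 84.9
grip_force: 0.0
{'time': 6.32, 'tool_pos': [576.97, -56.73, 210.86], 'tcp_rot': [179.67, 0.0, 80.03], 'joint_pos': [-10.68, 5.26, 91.78, 0.0, 82.63, -0.72], 'ft_force': [-0.39, -0.05, -1.2], 'finger_gap': 84.93, 'grip_force': 0.0}
soap b in case 4125 35.845770340818206 (array([  0.3, -55.5]), array([89. , 99.5]), 90.0)
turn [ 8.000e-02  2.000e-02 -2.996e+01] then shift mm [284.2 147.5  63.3]
```

```bash
python3 -m handwheel '[[0.04,-0.002,0,0,0,0,0.085],[0.04,-0.002,0,0,0,0,0.085],[0.04,-0.002,0,0,0,0,0.085],[0.04,-0.002,0,0,0,0,0.085],[0.04,-0.002,0,0,0,0,0.085],[0.04,-0.002,0,0,0,0,0.085],[0.04,-0.002,0,0,0,0,0.085],[0.04,-0.002,0.01,0,0,-6,0.085]]'
python3 -m handwheel '[[0,0,0.018,0,0,-6,0.085],[0,0,0.018,0,0,-6,0.085],[0,0,0.018,0,0,-6,0.085],[0,0,0,0,0,-6,0.085],[0,0,0,0,0,0,0.085],[0,0,0,0,0,0,0.085],[0,0,0,0,0,0,0.085]]'
python3 - <<'E'
from m import *
st(); im,d,P=cloud('wrist')
q=P.reshape(-1,3); g=np.hypot(*(q[:,:2]-[617,261]).T)<60
k=q[g&(q[:,2]>24)&(q[:,2]<38)]; c=rect(k[:,:2]); print(len(k),np.median(k[:,2]),c)
go(c[0][0],c[0][1],25,110)
Z=np.load('top0.npz'); 
E
```

```text
time: 7.03
tool_pos: [614.6, 263.5, 197.0]
tcp_rot: [-180.0, 0.0, 85.9]
ft_force: [1.1, -0.6, 1.5]
finger_gap: 84.8
grip_force: 0.0
time: 7.62
tool_pos: [614.8, 261.4, 143.3]
tcp_rot: [-180.0, -0.0, 109.8]
ft_force: [0.2, 0.5, 0.1]
finger_gap: 84.8
grip_force: 0.0
{'time': 7.62, 'tool_pos': [614.78, 261.37, 143.3], 'tcp_rot': [-179.96, -0.0, 109.83], 'joint_pos': [18.64, 21.73, 79.89, 0.0, 78.41, -1.19], 'ft_force': [0.25, 0.45, 0.13], 'finger_gap': 84.82, 'grip_force': 0.0}
5357 29.9526692010177 (array([615.4, 263.8]), array([49.6, 78.5]), 19.6)
turn [ 0.02 -0.   -0.14] then shift mm [  2.1   1.1 118.9]
```

```bash
python3 -m handwheel '[[0.002,0.001,0.035,0,0,0,0.085],[0,0,0.035,0,0,0,0.085],[0,0,0.03,0,0,0,0.085],[0,0,0.015,0,0,0,0.085],[0,0,0.004,0,0,0,0.085],[0,0,0,0,0,0,0.04],[0,0,0,0,0,0,0.04],[0,0,0,0,0,0,0.04]]' 40
python3 -m handwheel '[[0,0,0,0,0,0,0.04],[0,0,0,0,0,0,0.04],[0,0,0,0,0,0,0.04],[0,0,-0.02,0,0,0,0.04],[0,0,-0.04,0,0,0,0.04],[0,0,-0.04,0,0,0,0.04],[0,0,-0.04,0,0,0,0.04],[0,0,-0.03,0,0,0,0.04]]'
python3 -m handwheel '[[0,0,0,0,0,6,0.04],[0,0,0,0,0,6,0.04],[0,0,0,0,0,6,0.04],[0,0,0,0,0,6,0.04],[0,0,0,0,0,6,0.04],[0,0,0,0,0,0,0.04],[0,0,0,0,0,0,0.04]]'
python3 - <<'E'
from m import *
st(); held(); p=c2w(-.5,52); go(p[0],p[1],36,80)
E
```

```text
time: 8.33
tool_pos: [617.1, 264.4, 27.9]
tcp_rot: [179.8, 0.0, 110.0]
ft_force: [-3.7, -1.7, 3.3]
finger_gap: 51.3
grip_force: 1.4
time: 9.0
tool_pos: [616.3, 264.1, 200.3]
tcp_rot: [179.7, 0.0, 110.0]
ft_force: [1.3, 0.5, -2.1]
finger_gap: 49.1
grip_force: 42.7
time: 9.58
tool_pos: [615.4, 263.8, 195.7]
tcp_rot: [179.9, -0.0, 80.2]
ft_force: [-0.1, 0.5, -2.1]
finger_gap: 49.3
grip_force: 42.6
{'time': 9.58, 'tool_pos': [615.4, 263.8, 195.68], 'tcp_rot': [179.94, -0.03, 80.21], 'joint_pos': [18.82, 19.69, 76.84, 0.0, 83.4, 28.61], 'ft_force': [-0.09, 0.48, -2.09], 'finger_gap': 49.31, 'grip_force': 42.63}
held x [-34.4  34.5] ztop -2.4
turn [ 0.05 -0.03  0.24] then shift mm [-212.7   17.4  159.5]
```

```bash
python3 -m handwheel '[[-0.03,0.017,0,0,0,0,0.04],[-0.035,0,0,0,0,0,0.04],[-0.035,0,0,0,0,0,0.04],[-0.036,0,0,0,0,0,0.04],[-0.036,0,0,0,0,0,0.04],[-0.036,0,0,0,0,0,0.04],[-0.005,0,0.02,0,0,0,0.04],[0,0,0.04,0,0,0,0.04]]'
python3 -m handwheel '[[0,0,0.04,0,0,0,0.04],[0,0,0.03,0,0,0,0.04],[0,0,0.02,0,0,0,0.04],[0,0,0,0,0,0,0.04],[0,0,0,0,0,0,0.04]]'
python3 - <<'E'
from m import *
st(); p=c2w(-.5,52); go(p[0],p[1],34,80)
E
```

```text
time: 10.3
tool_pos: [599.5, 48.0, 141.3]
tcp_rot: [179.3, -0.1, 80.0]
ft_force: [1.4, 1.2, -1.8]
finger_gap: 48.9
grip_force: 42.7
time: 10.72
tool_pos: [594.1, 51.0, 44.0]
tcp_rot: [-179.8, 0.0, 80.1]
ft_force: [0.8, 0.6, -2.1]
finger_gap: 49.2
grip_force: 42.6
{'time': 10.72, 'tool_pos': [594.06, 50.96, 44.0], 'tcp_rot': [-179.85, 0.02, 80.14], 'joint_pos': [-0.02, 17.89, 95.89, 0.0, 66.37, 9.83], 'ft_force': [0.84, 0.6, -2.12], 'finger_gap': 49.24, 'grip_force': 42.55}
turn [-0.15  0.02  0.14] then shift mm [ 0.6  1.4 10. ]
```

```bash
python3 -m handwheel '[[0.0005,0.001,0.004,0,0,0,0.04],[0,0,0.003,0,0,0,0.04],[0,0,0.0015,0,0,0,0.04],[0,0,0.001,0,0,0,0.04],[0,0,0,0,0,0,0.04],[0,0,0,0,0,0,0.04]]'
```

```text
time: 11.22
tool_pos: [596.4, 51.3, 35.8]
tcp_rot: [180.0, -0.0, 80.0]
ft_force: [0.1, -0.2, -0.4]
finger_gap: 49.0
grip_force: 42.6
```

```bash
python3 -m handwheel '[[0,0,0.001,0,0,0,0.04],[0,0,0.0005,0,0,0,0.04],[0,0,0,0,0,0,0.05],[0,0,0,0,0,0,0.056],[0,0,0,0,0,0,0.064],[0,0,0,0,0,0,0.064]]'
python3 -m handwheel '[[0,0,-0.025,0,0,0,0.064],[0,0,-0.04,0,0,0,0.064],[0,0,-0.041,0,0,0,0.064],[0,0,-0.041,0,0,0,0.064],[0,0,-0.041,0,0,0,0.064],[-0.015,0,-0.037,0,0,0,0.064],[-0.03,0,0,0,0,0,0.064],[0,0,0,0,0,0,0.064]]'
python3 - <<'E'
from m import *
st()
for n in ('top','wrist'):
  im,d,P=cloud(n); cv2.imwrite(f'pics/{n}5.png',im); hsv=cv2.cvtColor(im,cv2.COLOR_BGR2HSV).reshape(-1,3)
  l=R.from_euler('z',-CY,degrees=True).apply(P.reshape(-1,3)-CP)
  for a,b in((-98,-4),(4,98)):
    k=l[(abs(l[:,0])<45)&(l[:,1]<b)&(l[:,1]>a)&(l[:,2]>30)&(l[:,2]<42)&(hsv[:,1]<90)]; print(n,len(k),len(k) and (np.median(k[:,2]),rect(k[:,:2])))
  k=l[(abs(l[:,1]-68)<20)&(l[:,0]<-55)&(l[:,0]>-150)&(l[:,2]>90)]; print('clamp',len(k),k.min(0).round(),k.max(0).round(),len(k) and np.median(k,0).round())
  k=l[(abs(l[:,1]+30)<40)&(l[:,0]>85)&(l[:,0]<150)&(l[:,2]>205)]; print('bar',len(k),len(k) and (k.min(0).round(),k.max(0).round(),np.median(k,0).round()))
E
```

```text
time: 11.72
tool_pos: [596.3, 51.3, 33.9]
tcp_rot: [180.0, -0.0, 80.0]
ft_force: [1.1, 0.1, -0.2]
finger_gap: 63.5
grip_force: 0.0
time: 12.38
tool_pos: [589.9, 3.3, 263.4]
tcp_rot: [179.6, 0.1, 79.9]
ft_force: [-0.4, 0.2, -0.9]
finger_gap: 64.1
grip_force: 0.0
{'time': 12.38, 'tool_pos': [589.85, 3.3, 263.39], 'tcp_rot': [179.56, 0.09, 79.93], 'joint_pos': [-4.58, 5.22, 86.32, -0.13, 88.03, 5.49], 'ft_force': [-0.36, 0.17, -0.91], 'finger_gap': 64.08, 'grip_force': 0.0}
top 350 (np.float64(36.06042928991981), (array([  0.3, -51. ]), array([48.6, 78.5]), 0.8))
top 183 (np.float64(36.233680111611356), (array([ 2.1, 70.5]), array([39.5, 51.3]), 96.1))
clamp 580 [-150.   48.   90.] [-55.  84. 663.] [-94.  55. 659.]
bar 0 0
wrist 2348 (np.float64(35.843623828698924), (array([ -0.3, -49.8]), array([48.1, 77.1]), 179.6))
wrist 2841 (np.float64(35.87132208062857), (array([ 1.2, 51.8]), array([48.6, 77.2]), 179.9))
clamp 2422 [-108.   52.   90.] [-64.  85. 189.] [-92.  69. 157.]
bar 1101 (array([101., -48., 212.]), array([113.,  10., 223.]), array([104., -13., 220.]))
```

View pics/wrist5.png

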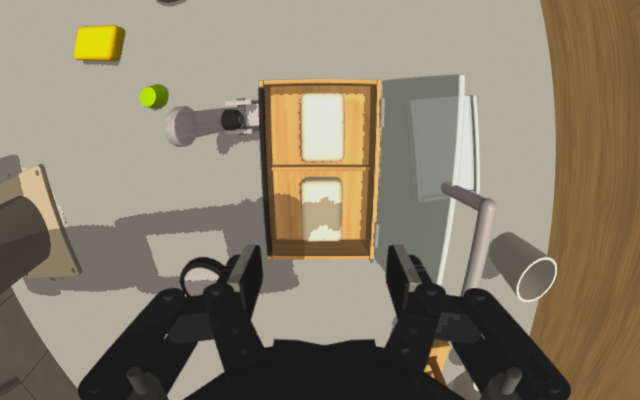

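Both soaps lie centred, at case (0,-50) and (1,52). The clamp leans away at px (180,125), and the lid's grip bar runs from (490,203) to (470,290). Next comes the lid.

```bash
python3 -m handwheel '[[-0.015,0.026,-0.005,0,0,0,0.06],[-0.015,0.026,-0.005,0,0,0,0.06],[-0.015,0.026,-0.005,0,0,0,0.06],[-0.015,0.026,-0.005,0,0,0,0.06],[0,0,0,0,0,0,0.06],[0,0,0,0,0,0,0.06],[0,0,0,0,0,0,0.06]]' 30
python3 - <<'E'
from m import *
st(); im,d,P=cloud('wrist'); cv2.imwrite('pics/w6.png',im)
l=R.from_euler('z',-CY,degrees=True).apply(P.reshape(-1,3)-CP); l=l[(l[:,0]>60)&(l[:,0]<150)&(abs(l[:,1]+40)<100)]
for lo in range(100,230,10):
  k=l[(l[:,2]>lo)&(l[:,2]<lo+10)]; print(lo,len(k),len(k) and (k.min(0).round(),k.max(0).round(),np.median(k,0).round(1)))
p=c2w(107,-57); go(p[0],p[1],218,80)
E
```

```text
time: 13.07
tool_pos: [679.9, -69.2, 277.1]
tcp_rot: [-179.8, -0.0, 80.1]
ft_force: [-0.1, 0.3, -0.4]
finger_gap: 60.0
grip_force: 0.0
{'time': 13.07, 'tool_pos': [679.92, -69.18, 277.08], 'tcp_rot': [-179.84, -0.03, 80.06], 'joint_pos': [-10.12, 20.16, 67.79, 0.03, 92.21, -0.18], 'ft_force': [-0.11, 0.34, -0.39], 'finger_gap': 60.05, 'grip_force': 0.0}
100 251 (array([  75., -102.,  100.]), array([ 78.,  60., 110.]), array([ 76.4, -10.8, 105.3]))
110 342 (array([  77., -103.,  110.]), array([ 81.,  59., 120.]), array([ 79. , -22.1, 115. ]))
120 291 (array([  80., -101.,  120.]), array([ 83.,  59., 130.]), array([ 81.6,  -9.4, 125. ]))
130 331 (array([  83., -103.,  130.]), array([ 86.,  60., 140.]), array([ 84. , -12.3, 135.4]))
140 453 (array([  85., -102.,  140.]), array([ 88.,  60., 150.]), array([ 86.6, -20.8, 144.9]))
150 408 (array([  88., -102.,  150.]), array([ 91.,  60., 160.]), array([ 89.3,  -6. , 155.2]))
160 535 (array([  90., -101.,  160.]), array([ 93.,  60., 170.]), array([ 91.7, -17.2, 165.4]))
170 1009 (array([  91., -104.,  170.]), array([101.,  60., 180.]), array([ 95.6,  -5.7, 178.9]))
180 874 (array([  94., -104.,  180.]), array([101.,  60., 190.]), array([ 97.6, -14.9, 180.6]))
190 89 (array([ 96., -80., 190.]), array([102.,  25., 200.]), array([ 98.5,  16.5, 194.4]))
200 80 (array([ 99., -82., 200.]), array([104.,  25., 210.]), array([100.4,  19.7, 204.6]))
210 1471 (array([101., -83., 210.]), array([114.,  26., 220.]), array([105.1, -22.5, 218.8]))
220 1789 (array([103., -83., 220.]), array([113.,  24., 223.]), array([107.6, -23.6, 220.9]))
turn [-0.11 -0.03  0.08] then shift mm [-5.3  3.6 59.8]
```

View pics/w6.png

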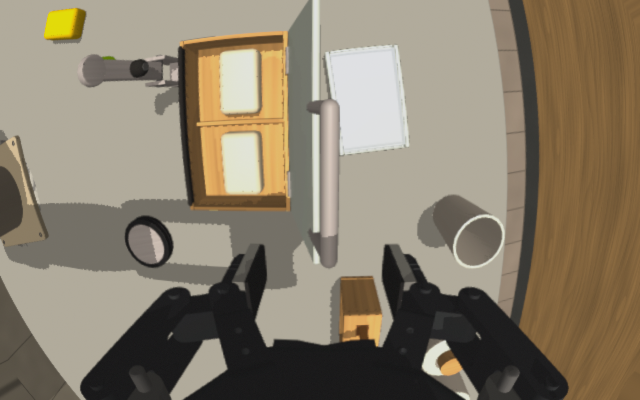

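```bash
python3 -m handwheel '[[-0.005,0.0045,0.015,0,0,0,0.06],[0,0,0.02,0,0,0,0.06],[0,0,0.02,0,0,0,0.06],[0,0,0.006,0,0,0,0.06],[0,0,0,0,0,0,0.04],[0,0,0,0,0,0,0.025],[0,0,0,0,0,0,0.014],[0,0,0,0,0,0,0.008]]' 30
python3 -m handwheel '[[0,0,0,0,0,0,0.008],[0,0,0,0,0,0,0.008],[0,0,0,0,0,0,0.008],[0,0,0,0,0,0,0.008]]' 30
python3 - <<'E'
from m import *
st(); s=r.sense(); print('tcp in case',R.from_euler('z',-CY,degrees=True).apply(np.array(s['tool_pos'])-CP).round(1))
B=lambda t: np.array([65-166*np.cos(t)+3*np.sin(t),55+166*np.sin(t)+3*np.cos(t)])
for t in np.arange(1.82,0,-.1): 
  dlt=(B(t-.1)-B(t))/2; print(round(t,2),B(t).round(1),'half-chord y,z:',(dlt*[1,-1]).round(2))
E
```

```text
time: 13.78
tool_pos: [684.8, -75.9, 219.8]
tcp_rot: [179.8, 0.0, 80.0]
ft_force: [3.4, -0.8, 1.4]
finger_gap: 11.7
grip_force: 3.4
time: 14.12
tool_pos: [685.0, -75.9, 219.7]
tcp_rot: [179.8, -0.0, 80.0]
ft_force: [1.9, -0.0, 6.4]
finger_gap: 10.4
grip_force: 29.6
{'time': 14.12, 'tool_pos': [685.0, -75.94, 219.73], 'tcp_rot': [179.8, -0.01, 80.03], 'joint_pos': [-10.59, 21.87, 71.62, 0.01, 86.32, -0.62], 'ft_force': [1.86, -0.0, 6.37], 'finger_gap': 10.44, 'grip_force': 29.62}
tcp in case [109.7 -57.8 219.7]
1.82 [108.8 215.1] half-chord y,z: [-8.1  -1.79]
1.72 [ 92.6 218.7] half-chord y,z: [-8.24 -0.97]
1.62 [ 76.2 220.7] half-chord y,z: [-8.3  -0.14]
1.52 [ 59.6 220.9] half-chord y,z: [-8.27  0.69]
1.42 [ 43.  219.6] half-chord y,z: [-8.16  1.51]
1.32 [ 26.7 216.6] half-chord y,z: [-7.97  2.31]
1.22 [ 10.8 211.9] half-chord y,z: [-7.7  3.1]
1.12 [ -4.6 205.7] half-chord y,z: [-7.35  3.85]
1.02 [-19.3 198. ] half-chord y,z: [-6.93  4.57]
0.92 [-33.2 188.9] half-chord y,z: [-6.44  5.24]
0.82 [-46.1 178.4] half-chord y,z: [-5.88  5.85]
0.72 [-57.8 166.7] half-chord y,z: [-5.27  6.41]
0.62 [-68.4 153.9] half-chord y,z: [-4.6  6.9]
0.52 [-77.6 140.1] half-chord y,z: [-3.89  7.33]
0.42 [-85.3 125.4] half-chord y,z: [-3.14  7.68]
0.32 [-91.6 110.1] half-chord y,z: [-2.36  7.96]
0.22 [-96.3  94.2] half-chord y,z: [-1.55  8.15]
0.12 [-99.4  77.9] half-chord y,z: [-0.73  8.27]
0.02 [-100.9   61.3] half-chord y,z: [0.1 8.3]
```

```bash
python3 -m handwheel '[[0,-0.0081,-0.0018,0,0,0,0.008],[0,-0.0081,-0.0018,0,0,0,0.008],[0,-0.0082,-0.001,0,0,0,0.008],[0,-0.0082,-0.001,0,0,0,0.008],[0,-0.0083,-0.0001,0,0,0,0.008],[0,-0.0083,-0.0001,0,0,0,0.008],[0,-0.0083,0.0007,0,0,0,0.008],[0,-0.0083,0.0007,0,0,0,0.008]]'
python3 - <<'E'
from m import *
st(); s=r.sense(); print('tcp in case',R.from_euler('z',-CY,degrees=True).apply(np.array(s['tool_pos'])-CP).round(1))
E
```

```text
time: 14.78
tool_pos: [619.6, -64.3, 223.6]
tcp_rot: [179.8, -0.0, 80.0]
ft_force: [1.1, 0.7, 4.4]
finger_gap: 10.7
grip_force: 31.5
{'time': 14.78, 'tool_pos': [619.58, -64.34, 223.57], 'tcp_rot': [179.83, -0.01, 80.04], 'joint_pos': [-10.65, 11.56, 83.52, 0.02, 84.75, -0.69], 'ft_force': [1.09, 0.73, 4.36], 'finger_gap': 10.7, 'grip_force': 31.49}
tcp in case [ 43.3 -57.7 223.6]
```

Tracking is good; I'll continue along the arc.

```bash
python3 -m handwheel '[[0,-0.0082,0.0015,0,0,0,0.008],[0,-0.0082,0.0015,0,0,0,0.008],[0,-0.008,0.0023,0,0,0,0.008],[0,-0.008,0.0023,0,0,0,0.008],[0,-0.0077,0.0031,0,0,0,0.008],[0,-0.0077,0.0031,0,0,0,0.008],[0,-0.0073,0.0038,0,0,0,0.008],[0,-0.0073,0.0039,0,0,0,0.008]]'
python3 - <<'E'
from m import *
s=r.sense(); print('tcp in case',R.from_euler('z',-CY,degrees=True).apply(np.array(s['tool_pos'])-CP).round(1))
E
```

```text
time: 15.45
tool_pos: [557.6, -53.5, 201.3]
tcp_rot: [179.9, -0.0, 80.0]
ft_force: [-0.1, 1.4, 5.7]
finger_gap: 10.8
grip_force: 32.7
tcp in case [-19.7 -57.8 201.3]
```

```bash
python3 -m handwheel '[[0,-0.0069,0.0046,0,0,0,0.008],[0,-0.0069,0.0046,0,0,0,0.008],[0,-0.0064,0.0052,0,0,0,0.008],[0,-0.0064,0.0052,0,0,0,0.008],[0,-0.0059,0.0058,0,0,0,0.008],[0,-0.0059,0.0059,0,0,0,0.008],[0,-0.0053,0.0064,0,0,0,0.008],[0,-0.0053,0.0064,0,0,0,0.008]]'
python3 - <<'E'
from m import *
s=r.sense(); print('tcp in case',R.from_euler('z',-CY,degrees=True).apply(np.array(s['tool_pos'])-CP).round(1))
im,d,P=cloud('side'); cv2.imwrite('pics/side7.png',cv2.resize(im[90:290,180:480],None,fx=2.6,fy=2.6))
E
```

```text
time: 16.12
tool_pos: [508.7, -44.8, 155.7]
tcp_rot: [-180.0, -0.0, 80.0]
ft_force: [1.7, 3.7, -1.0]
finger_gap: 10.6
grip_force: 33.8
tcp in case [-69.3 -57.7 155.7]
```

View pics/side7.png

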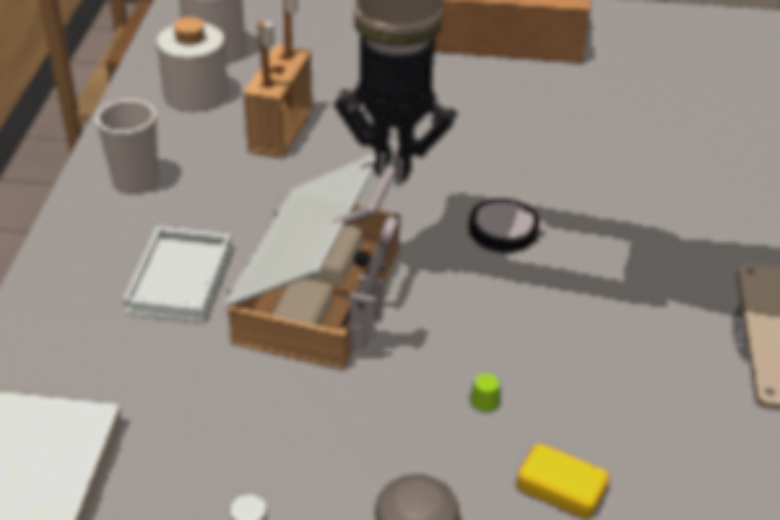

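The side view shows the bar in the fingers at (395,165) and the lid about 0.6 rad open, with the clamp clear at (375,260).

```bash
python3 -m handwheel '[[0,-0.0046,0.0069,0,0,0,0.008],[0,-0.0046,0.0069,0,0,0,0.008],[0,-0.0039,0.0073,0,0,0,0.008],[0,-0.0039,0.0073,0,0,0,0.008],[0,-0.0031,0.0077,0,0,0,0.008],[0,-0.0031,0.0077,0,0,0,0.008],[0,-0.0024,0.008,0,0,0,0.008],[0,-0.0024,0.008,0,0,0,0.008]]'
python3 - <<'E'
from m import *
s=r.sense(); print('tcp in case',R.from_euler('z',-CY,degrees=True).apply(np.array(s['tool_pos'])-CP).round(1))
E
```

```text
time: 16.83
tool_pos: [480.6, -39.9, 95.5]
tcp_rot: [-179.9, -0.0, 80.0]
ft_force: [-1.6, 4.3, 1.4]
finger_gap: 10.9
grip_force: 35.7
tcp in case [-97.8 -57.7  95.5]
```

```bash
python3 -m handwheel '[[0,-0.001,0.005,0,0,0,0.008],[0,-0.001,0.005,0,0,0,0.008],[0,-0.0007,0.005,0,0,0,0.008],[0,-0.0005,0.004,0,0,0,0.008],[0,-0.0004,0.003,0,0,0,0.008],[0,-0.0002,0.002,0,0,0,0.008],[0,0,0,0,0,0,0.008],[0,0,0,0,0,0,0.008]]'
python3 - <<'E'
from m import *
s=r.sense(); print('tcp in case',R.from_euler('z',-CY,degrees=True).apply(np.array(s['tool_pos'])-CP).round(1))
im,d,P=cloud('wrist'); l=R.from_euler('z',-CY,degrees=True).apply(P.reshape(-1,3)-CP)
k=l[(l[:,0]>-60)&(l[:,0]<60)&(l[:,1]>-20)&(l[:,1]<95)&(l[:,2]>55)&(l[:,2]<110)]; print(len(k),'lid slope',np.polyfit(k[:,0],k[:,2],1) if len(k)>50 else '')
E
```

```text
time: 17.5
tool_pos: [476.2, -39.1, 71.1]
tcp_rot: [-179.8, -0.0, 80.0]
ft_force: [-5.5, 5.0, -0.1]
finger_gap: 10.6
grip_force: 36.2
tcp in case [-102.3  -57.7   71.1]
33779 lid slope [-0.09907997 67.66117387]
```

```bash
python3 -m handwheel '[[0,0,0.002,0,0,0,0.008],[0,0,0.002,0,0,0,0.008],[0,0,0.0015,0,0,0,0.008],[0,0,0.001,0,0,0,0.008],[0,0,0.001,0,0,0,0.008],[0,0,0,0,0,0,0.008],[0,0,0,0,0,0,0.008]]'
cat >> m.py <<'E'
def lid():
    s=r.sense(); print('tcp in case',R.from_euler('z',-CY,degrees=True).apply(np.array(s['tool_pos'])-CP).round(1),s['ft_force'])
    im,d,P=cloud('wrist'); l=R.from_euler('z',-CY,degrees=True).apply(P.reshape(-1,3)-CP)
    k=l[(l[:,0]>-60)&(l[:,0]<60)&(l[:,1]>-20)&(l[:,1]<95)&(l[:,2]>55)&(l[:,2]<110)]; print(len(k),'lid slope',np.polyfit(k[:,0],k[:,2],1).round(4))
    return im,P,l
E
python3 -c "
from m import *
lid()"
```

```text
time: 18.13
tool_pos: [475.6, -39.0, 63.6]
tcp_rot: [-179.7, -0.0, 80.0]
ft_force: [-8.3, 5.2, 2.4]
finger_gap: 10.4
grip_force: 36.6
tcp in case [-103.   -57.7   63.6] [-8.31517795  5.18404247  2.44529984]
35519 lid slope [-5.44000e-02  6.48706e+01]
```

```bash
python3 -m handwheel '[[0,0,0,0,0,0,0.013],[0,0,0,0,0,0,0.018],[0,0,0,0,0,0,0.026],[0,0,0,0,0,0,0.026],[0,0,-0.01,0,0,0,0.026],[0,0,-0.02,0,0,0,0.026],[0,0,-0.03,0,0,0,0.026],[0,0,-0.03,0,0,0,0.026]]'
python3 -m handwheel '[[-0.03,0,-0.025,0,0,0,0.026],[-0.03,0,-0.025,0,0,0,0.026],[0,0,0,0,0,0,0.026],[0,0,0,0,0,0,0.026]]'
python3 - <<'E'
from m import *
im,P,l=lid(); cv2.imwrite('pics/w8.png',im); st()
k=l[(abs(l[:,1]-68)<22)&(l[:,0]<-50)&(l[:,0]>-150)]
for z in range(80,200,8):
  j=k[(k[:,2]>z)&(k[:,2]<z+8)]; print(z,len(j),len(j) and (j.min(0).round(1),j.max(0).round(1),np.median(j,0).round(1)))
E
```

```text
time: 18.85
tool_pos: [477.4, -39.7, 156.4]
tcp_rot: [-179.9, 0.0, 80.0]
ft_force: [-0.7, -0.0, 0.2]
finger_gap: 26.2
grip_force: 0.0
time: 19.18
tool_pos: [469.0, -100.4, 208.3]
tcp_rot: [179.7, 0.1, 79.9]
ft_force: [0.2, -0.6, -1.0]
finger_gap: 26.3
grip_force: 0.0
tcp in case [ -98.8 -119.4  208.3] [ 0.19557928 -0.57569399 -1.00449125]
9674 lid slope [-5.45000e-02  6.48599e+01]
{'time': 19.23, 'tool_pos': [468.15, -99.26, 206.39], 'tcp_rot': [179.88, 0.01, 79.94], 'joint_pos': [-18.12, -10.4, 107.44, 0.01, 82.84, -8.06], 'ft_force': [-0.16, 0.23, -0.48], 'finger_gap': 26.15, 'grip_force': 0.0}
80 0 0
88 0 0
96 0 0
104 0 0
112 0 0
120 0 0
128 0 0
136 0 0
144 0 0
152 0 0
160 0 0
168 0 0
176 0 0
184 0 0
192 0 0
```

View pics/w8.png

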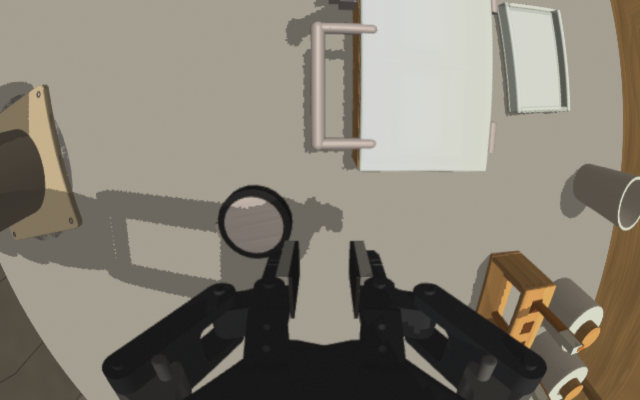

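The lid rests on the seal at 0.0545 rad and the fingers are clear of it. Next I'll close the fingers and go round in front of the clamp.

```bash
python3 -m handwheel '[[0,-0.034,-0.015,0,0,0,0],[0.037,0,0,0,0,0,0],[0.037,0,0,0,0,0,0],[0,0,0,0,0,0,0],[0,0,0,0,0,0,0],[0,0,0,0,0,0,0]]' 30
python3 - <<'E'
from m import *
st(); s=r.sense(); print('tcp in case',R.from_euler('z',-CY,degrees=True).apply(np.array(s['tool_pos'])-CP).round(1),'tip',r.tip_reach)
im,d,P=cloud('wrist'); l=R.from_euler('z',-CY,degrees=True).apply(P.reshape(-1,3)-CP)
k=l[(abs(l[:,1]-68)<28)&(l[:,0]<-50)&(l[:,0]>-150)]
for z in range(84,200,10):
  j=k[(k[:,2]>z)&(k[:,2]<z+10)]; print(z,len(j),len(j) and (j.min(0).round(1),j.max(0).round(1),np.median(j,0).round(1)))
# closed fingers in the tool frame
Rm=R.from_euler('xyz',s['tcp_rot'],degrees=True); L=Rm.inv().apply(np.nan_to_num(P.reshape(-1,3))-s['tool_pos'])
f=L[(abs(L[:,0])<30)&(abs(L[:,1])<60)&(L[:,2]<25)&(L[:,2]>-40)]
for z in range(-40,25,8):
  j=f[(f[:,2]>z)&(f[:,2]<z+8)]; print('fin',z,len(j),len(j) and (j.min(0).round(1),j.max(0).round(1)))
E
```

```text
time: 19.73
tool_pos: [446.4, -19.3, 219.2]
tcp_rot: [-179.9, 0.0, 80.2]
ft_force: [-0.7, -0.3, -0.0]
finger_gap: -0.1
grip_force: 0.0
{'time': 19.73, 'tool_pos': [446.45, -19.32, 219.23], 'tcp_rot': [-179.89, 0.02, 80.15], 'joint_pos': [-9.04, -15.98, 110.81, -0.02, 85.29, 0.8], 'ft_force': [-0.7, -0.35, -0.04], 'finger_gap': -0.09, 'grip_force': 0.0}
tcp in case [-135.1  -43.4  219.2] tip 19.0
84 290 (array([-92.9,  50.4,  84.8]), array([-66.1,  84.8,  93.9]), array([-77.8,  54.9,  91.8]))
94 16 (array([-87. ,  53.6,  94.5]), array([-76.6,  63. , 103.7]), array([-81.1,  58.6,  97.3]))
104 23 (array([-88.6,  58.4, 104.1]), array([-79.1,  63.6, 113.4]), array([-83.9,  58.6, 108.6]))
114 18 (array([-92. ,  58.3, 115.3]), array([-81. ,  64.3, 123.1]), array([-85.3,  58.7, 119.6]))
124 135 (array([-92.3,  58.2, 124.7]), array([-66.2,  77.2, 134. ]), array([-82.5,  65.6, 131.9]))
134 466 (array([-88.2,  59.1, 134. ]), array([-65.4,  76.9, 141.6]), array([-75.4,  67.8, 137.8]))
144 10 (array([-90.4,  60.2, 144.3]), array([-88.5,  74.7, 152.7]), array([-89.5,  66.6, 148.5]))
154 9 (array([
[... 219 characters left out ...]
4. ]), array([-95.9,  83.3, 184. ]), array([-102.7,   57.7,  181.4]))
184 692 (array([-108.9,   56.7,  184. ]), array([-98.2,  79.5, 190.7]), array([-103.6,   68. ,  186.7]))
194 0 0
fin -40 4326 (array([-13.1, -38.1, -40. ]), array([ 13.7,  40.7, -32. ]))
fin -32 1959 (array([-13.2, -32.6, -32. ]), array([ 13.5,  34.7, -24. ]))
fin -24 725 (array([-12.3, -19.5, -24. ]), array([ 12.5,  20.3, -16. ]))
fin -16 486 (array([  5.1, -12.4, -16. ]), array([11. , 14.7, -8. ]))
fin -8 541 (array([  4.6, -12.5,  -8. ]), array([10.7, 14.8, -0. ]))
fin 0 447 (array([  5.1, -12.7,   0. ]), array([10.7, 14.4,  8. ]))
fin 8 252 (array([  5.1, -12. ,   8. ]), array([10.6, 13.7, 15.6]))
fin 16 0 0
fin 24 0 0
```

```bash
python3 -m handwheel '[[0.037,0,0,0,0,0,0],[0.037,0,0,0,0,0,0],[0.037,0,0,0,0,0,0],[0,0,0.018,0,0,0,0],[0,0,0.017,0,0,0,0],[0,0,0,0,0,0,0],[0,0,0,0,0,0,0]]'
python3 - <<'E'
from m import *
s=r.sense(); print('tcp in case',R.from_euler('z',-CY,degrees=True).apply(np.array(s['tool_pos'])-CP).round(1),np.round(s['ft_force'],1))
pr=None
for t in np.arange(1.57,0.25,-.1):
  rho=82+(1.57-t)/1.3*18; p=np.array([-77+rho*np.cos(t)-5*np.sin(t)-13.5,83+rho*np.sin(t)+5*np.cos(t)+19])
  print(round(t,2),p.round(1),'step y,z',((p-pr)*[1,-1]).round(1) if pr is not None else ''); pr=p
E
```

```text
time: 20.37
tool_pos: [465.3, 88.5, 184.1]
tcp_rot: [-179.8, 0.1, 80.0]
ft_force: [0.2, -0.5, 0.8]
finger_gap: -0.2
grip_force: 0.0
tcp in case [-135.2   66.1  184.1] [ 0.2 -0.5  0.8]
1.57 [-95.4 184. ] step y,z 
1.47 [-87.1 185.5] step y,z [ 8.4 -1.5]
1.37 [-78.5 186.1] step y,z [ 8.6 -0.6]
1.27 [-69.7 185.8] step y,z [8.7 0.3]
1.17 [-61.  184.6] step y,z [8.8 1.2]
1.07 [-52.2 182.4] step y,z [8.8 2.1]
0.97 [-43.6 179.3] step y,z [8.6 3.1]
0.87 [-35.2 175.3] step y,z [8.4 4. ]
0.77 [-27.2 170.4] step y,z [8.  4.9]
0.67 [-19.6 164.6] step y,z [7.6 5.8]
0.57 [-12.5 157.9] step y,z [7.1 6.6]
0.47 [ -6.1 150.5] step y,z [6.4 7.4]
0.37 [ -0.4 142.3] step y,z [5.7 8.2]
0.27 [  4.5 133.5] step y,z [4.9 8.8]
```

```bash
python3 -m handwheel '[[0.002,0.008,0,0,0,0,0],[0,0.008,0,0,0,0,0],[0,0.008,0,0,0,0,0],[0,0.008,0,0,0,0,0],[0,0.008,0,0,0,0,0]]'
python3 -m handwheel '[[0,0.0083,-0.0015,0,0,0,0],[0,0.0086,-0.0006,0,0,0,0],[0,0.0087,0.0003,0,0,0,0],[0,0.0088,0.0012,0,0,0,0]]'
python3 - <<'E'
from m import *
s=r.sense(); print('tcp in case',R.from_euler('z',-CY,degrees=True).apply(np.array(s['tool_pos'])-CP).round(1),np.round(s['ft_force'],1))
E
```

```text
time: 20.78
tool_pos: [507.2, 83.9, 187.1]
tcp_rot: [180.0, -0.0, 80.0]
ft_force: [-7.5, 0.5, 6.2]
finger_gap: -0.1
grip_force: 3.8
time: 21.12
tool_pos: [539.3, 77.9, 185.3]
tcp_rot: [-179.8, 0.0, 80.0]
ft_force: [-7.5, 1.8, -3.0]
finger_gap: 0.0
grip_force: 3.5
tcp in case [-60.5  68.5 185.3] [-7.5  1.8 -3. ]
```

```bash
python3 -m handwheel '[[0,0.0088,0.0021,0,0,0,0],[0,0.0086,0.0031,0,0,0,0],[0,0.0084,0.004,0,0,0,0],[0,0.008,0.0049,0,0,0,0]]'
python3 -m handwheel '[[0,0.0076,0.0058,0,0,0,0],[0,0.0071,0.0066,0,0,0,0],[0,0.0064,0.0074,0,0,0,0],[0,0.0057,0.0082,0,0,0,0],[0,0,0,0,0,0,0]]'
python3 - <<'E'
from m import *
s=r.sense(); print('tcp in case',R.from_euler('z',-CY,degrees=True).apply(np.array(s['tool_pos'])-CP).round(1),np.round(s['ft_force'],1))
im,d,P=cloud('side'); cv2.imwrite('pics/side9.png',cv2.resize(im[90:290,180:480],None,fx=2.6,fy=2.6))
E
```

```text
time: 21.45
tool_pos: [572.8, 72.1, 171.5]
tcp_rot: [-179.8, 0.0, 80.0]
ft_force: [-8.8, 1.1, 0.7]
finger_gap: -0.0
grip_force: 3.6
time: 21.87
tool_pos: [600.6, 67.2, 143.2]
tcp_rot: [-180.0, -0.0, 80.0]
ft_force: [0.0, 0.6, 0.4]
finger_gap: 0.0
grip_force: 0.0
tcp in case [  1.7  68.5 143.2] [0.  0.6 0.4]
```

View pics/side9.png

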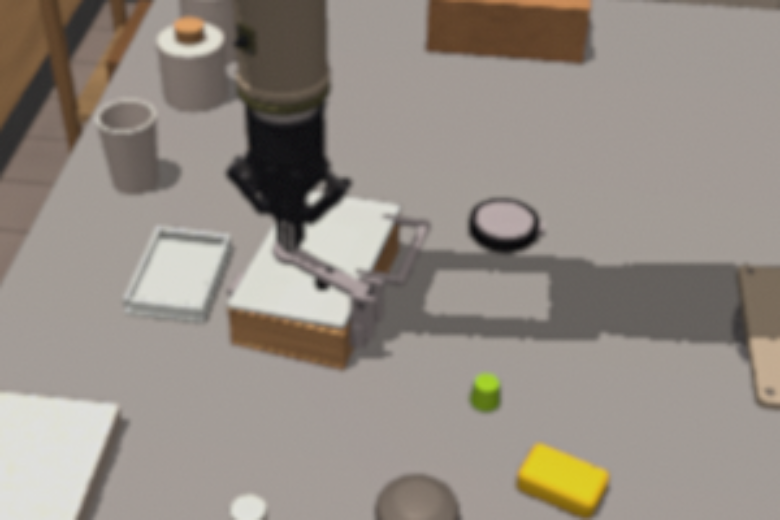

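The finger stands over the clamp disc at (285,248), with the arm about 0.37 rad above level. I'll centre on the disc, then press in small steps.

```bash
python3 -m handwheel '[[0,0.003,-0.008,0,0,0,0],[0,0.011,0,0,0,0,0],[0,0,0.007,0,0,0,0],[0,0,0.007,0,0,0,0],[0,0,0.006,0,0,0,0],[0,0,0.005,0,0,0,0],[0,0,0,0,0,0,0]]'
python3 -m handwheel '[[0,0,0.002,0,0,0,0],[0,0,0.002,0,0,0,0],[0,0,0,0,0,0,0]]'
python3 - <<'E'
from m import *
s=r.sense(); print('tcp in case',R.from_euler('z',-CY,degrees=True).apply(np.array(s['tool_pos'])-CP).round(1),np.round(s['ft_force'],1))
E
```

```text
time: 22.5
tool_pos: [614.3, 65.3, 127.5]
tcp_rot: [179.8, -0.0, 80.0]
ft_force: [2.2, -0.3, 3.4]
finger_gap: 0.0
grip_force: 1.4
time: 22.75
tool_pos: [614.8, 65.3, 124.3]
tcp_rot: [179.8, -0.0, 80.0]
ft_force: [1.6, -0.7, 4.5]
finger_gap: -0.1
grip_force: 2.0
tcp in case [ 16.1  69.1 124.3] [ 1.6 -0.7  4.5]
```

```bash
for i in 1; do :; done
python3 -m handwheel '[[0,0,0.002,0,0,0,0],[0,0,0.002,0,0,0,0],[0,0,0,0,0,0,0]]'
python3 -m handwheel '[[0,0,0.002,0,0,0,0],[0,0,0.002,0,0,0,0],[0,0,0,0,0,0,0]]'
```

```text
time: 23.0
tool_pos: [615.4, 65.2, 120.9]
tcp_rot: [179.7, -0.0, 80.0]
ft_force: [4.0, -1.7, 5.5]
finger_gap: 0.1
grip_force: 2.6
time: 23.25
tool_pos: [615.8, 65.1, 117.3]
tcp_rot: [179.6, -0.0, 80.0]
ft_force: [5.7, -2.9, 6.6]
finger_gap: 0.1
grip_force: 3.1
```

```bash
python3 -m handwheel '[[0,0,0.002,0,0,0,0],[0,0,0.002,0,0,0,0],[0,0,0,0,0,0,0]]'
python3 -m handwheel '[[0,0,0.002,0,0,0,0],[0,0,0,0,0,0,0],[0,0,0,0,0,0,0]]'
python3 - <<'E'
from m import *
lid()
E
```

```text
time: 23.5
tool_pos: [616.1, 65.1, 113.6]
tcp_rot: [179.6, -0.0, 80.0]
ft_force: [5.4, -1.2, 8.1]
finger_gap: 0.0
grip_force: 3.5
time: 23.75
tool_pos: [616.3, 65.1, 111.8]
tcp_rot: [179.6, -0.0, 80.0]
ft_force: [6.0, -2.2, 9.2]
finger_gap: 0.5
grip_force: 3.9
tcp in case [ 17.6  69.2 111.8] [ 5.95954418 -2.16326429  9.18591505]
17234 lid slope [-0.0976 71.6147]
```

```bash
sed -i 's/(l\[:,1\]<95)&(l\[:,2\]>55)&(l\[:,2\]<110)/(l[:,1]<45)\&(l[:,2]>55)\&(l[:,2]<75)/; s/l\[:,1\]>-20/l[:,1]>-95/' m.py
python3 -m handwheel '[[0,0,0.0015,0,0,0,0],[0,0,0.0015,0,0,0,0],[0,0,0,0,0,0,0],[0,0,0,0,0,0,0]]'
python3 - <<'E'
from m import *
lid(); im,d,P=cloud('top'); l=R.from_euler('z',-CY,degrees=True).apply(P.reshape(-1,3)-CP)
k=l[(l[:,0]>-60)&(l[:,0]<60)&(abs(l[:,1])<95)&(l[:,2]>52)&(l[:,2]<72)]; print(len(k),np.polyfit(k[:,0],k[:,2],1) if len(k)>50 else '')
E
```

```text
time: 24.13
tool_pos: [616.6, 65.0, 109.0]
tcp_rot: [179.5, -0.1, 80.0]
ft_force: [6.9, -1.3, 8.2]
finger_gap: 0.1
grip_force: 4.4
tcp in case [ 17.8  69.2 109. ] [ 6.86735428 -1.31721531  8.23334053]
2893 lid slope [-1.01000e-02  6.18668e+01]
743 [-8.80865684e-03  6.23607724e+01]
```

```bash
python3 -m handwheel '[[0,-0.0005,0.001,0,0,0,0],[0,-0.0005,0.001,0,0,0,0],[0,0,0,0,0,0,0],[0,0,0,0,0,0,0]]'
python3 - <<'E'
from m import *
lid()
E
python3 -m handwheel '[[0,0,0.001,0,0,0,0],[0,0,0,0,0,0,0],[0,0,0,0,0,0,0]]'
python3 - <<'E'
from m import *
lid()
E
```

```text
time: 24.57
tool_pos: [616.4, 65.1, 107.7]
tcp_rot: [179.4, -0.1, 80.0]
ft_force: [8.1, -3.4, 10.1]
finger_gap: -0.2
grip_force: 5.2
tcp in case [ 17.6  69.2 107.7] [ 8.09516858 -3.36448559 10.14894243]
2795 lid slope [-5.90000e-03  6.15831e+01]
time: 24.87
tool_pos: [616.4, 65.1, 106.8]
tcp_rot: [179.4, -0.1, 80.0]
ft_force: [7.9, -3.2, 10.0]
finger_gap: -0.1
grip_force: 5.5
tcp in case [ 17.6  69.2 106.8] [ 7.92386034 -3.1572918   9.95148955]
2781 lid slope [-3.20000e-03  6.14363e+01]
```

```bash
python3 -m handwheel '[[0,0,0.001,0,0,0,0],[0,0,0.001,0,0,0,0],[0,0,0,0,0,0,0],[0,0,0,0,0,0,0]]'
python3 - <<'E'
from m import *
lid()
E
python3 -m handwheel '[[0,0,0.001,0,0,0,0],[0,0,0,0,0,0,0],[0,0,0,0,0,0,0]]'
python3 - <<'E'
from m import *
lid()
E
```

```text
time: 25.25
tool_pos: [616.4, 65.1, 104.8]
tcp_rot: [179.4, -0.1, 80.0]
ft_force: [7.1, -3.1, 11.0]
finger_gap: 0.2
grip_force: 5.7
tcp in case [ 17.6  69.2 104.8] [ 7.14166473 -3.14135789 10.97381357]
2689 lid slope [4.10000e-03 6.10056e+01]
time: 25.55
tool_pos: [616.4, 65.1, 103.9]
tcp_rot: [179.4, -0.1, 80.0]
ft_force: [7.7, -1.6, 11.4]
finger_gap: 0.1
grip_force: 6.0
tcp in case [ 17.6  69.2 103.9] [ 7.67516057 -1.58017868 11.40318445]
2666 lid slope [3.90000e-03 6.09582e+01]
```

The lid slope has saturated, so the lid is fully shut. I'll back straight off and check that it holds.

```bash
python3 -m handwheel '[[0,0,-0.002,0,0,0,0],[0,0,-0.005,0,0,0,0],[0,0,-0.015,0,0,0,0],[0,0,-0.03,0,0,0,0],[0,0,-0.04,0,0,0,0],[0,0,-0.04,0,0,0,0],[0,0,0,0,0,0,0],[0,0,0,0,0,0,0]]'
python3 -m handwheel '[[-0.02,-0.02,0,0,0,0,0],[-0.035,-0.02,0,0,0,0,0],[-0.035,-0.02,0,0,0,0,0],[-0.035,-0.02,0,0,0,0,0],[-0.035,-0.02,0,0,0,0,0],[0,0,0,0,0,0,0],[0,0,0,0,0,0,0],[0,0,0,0,0,0,0]]'
python3 - <<'E'
from m import *
st()
for n in ('wrist','top'):
  im,d,P=cloud(n); cv2.imwrite(f'pics/{n}10.png',im); l=R.from_euler('z',-CY,degrees=True).apply(P.reshape(-1,3)-CP)
  k=l[(abs(l[:,0])<58)&(l[:,1]>-95)&(l[:,1]<45)&(l[:,2]>52)&(l[:,2]<75)]; print(n,len(k),'lid',np.polyfit(k[:,0],k[:,2],1).round(4))
  k=l[(l[:,0]>-55)&(l[:,0]<45)&(abs(l[:,1]-68)<9)&(l[:,2]>75)&(l[:,2]<130)]; print(len(k),'clamp top',np.polyfit(k[:,0],k[:,2],1).round(4) if len(k)>9 else '', np.median(k,0).round(1))
A,B=cv2.imread('pics/top0.png'),cv2.imread('pics/top10.png')
cv2.imwrite('pics/cmp.png',np.hstack([A[80:310,180:560],B[80:310,180:560]]))
E
```

```text
time: 26.27
tool_pos: [613.7, 65.9, 235.4]
tcp_rot: [179.7, -0.1, 80.0]
ft_force: [0.5, -0.7, -0.1]
finger_gap: 0.2
grip_force: 0.0
time: 26.93
tool_pos: [485.5, -74.3, 230.5]
tcp_rot: [-179.9, -0.0, 80.0]
ft_force: [-0.5, 0.7, -0.5]
finger_gap: 0.2
grip_force: 0.0
{'time': 26.93, 'tool_pos': [485.54, -74.27, 230.52], 'tcp_rot': [-179.89, -0.04, 79.98], 'joint_pos': [-14.7, -8.94, 103.61, 0.03, 85.45, -4.68], 'ft_force': [-0.53, 0.66, -0.46], 'finger_gap': 0.24, 'grip_force': 0.0}
wrist 15793 lid [5.1000e-03 6.1058e+01]
1696 clamp top [-3.85000e-02  8.57555e+01] [-16.3  67.5  86.2]
top 1496 lid [4.10000e-03 6.14173e+01]
162 clamp top [-5.12000e-02  8.62077e+01] [-13.3  67.8  86.7]
```

View pics/cmp.png

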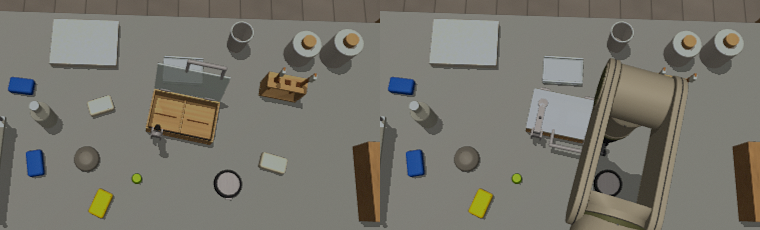

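The picture compares before and after: the lid at (562,115) is shut, the clamp lies level over it at (540,115), and every visible bystander is where it was. The clamp angle is about -0.04 rad, safely short of crushing the foot, so I'm handing in.

```bash
python3 -c "
from bench import r
print(r.hand_in())"
```

```text
the job is handed in; nothing more can be done
None
```

The job is handed in at about 27 s of the 72 s allowed: both soaps lie flat and centred in their bays, the lid was lowered by hand, and the clamp (about -0.04 rad) holds it fully shut without crushing its foot; every bystander visible in the last picture was unmoved (the arm hid part of the brush holder).

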